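# Put the bench chisels back in their fitted tray

### The job

Put the three flat bench chisels that lie at the front edge of the bench back into the chisel tray, each in the cradle whose blade slot is made for its width, lying flat with the blade down in its slot and the handle in its bed. Lay them in rather than dropping them, and leave the file and the small screwdriver, which do not belong in the tray, where they lie.

Things in the scene. Friction and masses are not known exactly. Their poses are not given: they have to be found in the camera images.
- chisel_wide: Widest of the three flat bench chisels, dark red-brown handle, 302 mm long, blade 32 mm wide, lying flat. Origin: under the handle's balance point (grip there), level with the surface it rests on; x points along the straight tool to the cutting edge at +214 mm, z up. Handle from x = -88 to +45 mm; at the origin about 25 mm wide and 28 mm high, at its rear up to 30 mm wide.
- chisel_mid: Middle one of the three flat bench chisels, orange-brown handle, 287 mm long, blade 20 mm wide, lying flat. Origin: under the handle's balance point (grip there), level with the surface it rests on; x points along the straight tool to the cutting edge at +209 mm, z up. Handle from x = -78 to +45 mm; at the origin about 26 mm wide and 25 mm high, at its rear up to 30 mm wide.
- chisel_thin: Narrowest of the three flat bench chisels, pale wood handle, 282 mm long, blade 10 mm wide, lying flat. Origin: under the handle's balance point (grip there), level with the surface it rests on; x points along the straight tool to the cutting edge at +207 mm, z up. Handle from x = -74 to +45 mm; at the origin about 23 mm wide and 23 mm high, at its rear up to 30 mm wide.
- flat_file: Flat file, 300 mm long: wooden handle up to 29 mm wide like a chisel's, but a dark toothed blade 22 mm wide without a cutting edge; not a tray tool. Lies flat. Origin under the handle's balance point, x along the tool to the point of the blade at +212 mm (handle end at -88 mm), z up.
- screwdriver_small: Small screwdriver, 215 mm long with a red-orange handle 26 mm thick, lying behind the tray; not a tray tool. Origin at the middle of its length, on its underside; in its own frame the handle points along (0.47, 0.88, 0).
- tray: Chisel tray, fixed on the bench: low wooden box 330 x 210 mm with three cradles side by side, 65 mm apart, in an order that varies. Walls 6 mm thick, 24 mm high, cut down to 8.5 mm beside the handles. Chisels lie in it 8 mm above the bench, some 37 mm between handles. Origin: underside, midway across, 103 mm from the handle end; x points to the blade end, 227 mm away, z up.
- cradle_wide: Tray cradle with the widest blade slot (42 mm): light-brown strip 63 mm wide with dark cheeks. Origin: strip's underside where the chisel's origin must come; x points to the blade end, z up. Bed at z = 3 mm. Cheeks 12 mm above the bed: blade slot at x = 100 to 180 mm; 38 mm wide handle bed at x = -80 to -46 mm, end wall at x = -97. Flat and open between: room for fingers.
- cradle_mid: Tray cradle with the middle blade slot (30 mm): light-brown strip 63 mm wide with dark cheeks. Origin: strip's underside where the chisel's origin must come; x points to the blade end, z up. Bed at z = 3 mm. Cheeks 12 mm above the bed: blade slot at x = 100 to 180 mm; 38 mm wide handle bed at x = -80 to -46 mm, stop at x = -87. Flat and open between: room for fingers.
- cradle_thin: Tray cradle with the narrowest blade slot (20 mm): light-brown strip 63 mm wide with dark cheeks. Origin: strip's underside where the chisel's origin must come; x points to the blade end, z up. Bed at z = 3 mm. Cheeks 12 mm above the bed: blade slot at x = 100 to 180 mm; 38 mm wide handle bed at x = -80 to -46 mm, stop at x = -83. Flat and open between: room for fingers.

How it is judged:
By the outcome, as a careful person would: the job done as asked, in the order asked, and still so for the second after the job is handed in, with the robot touching nothing.
It also fails if it takes over 93 s, if anything falls off the work surface, if the arm or the gripper's body presses on something with over 40 N, if the wrist force passes 120 N, or if a joint passes its speed limit or range.

### The arm

A 6-joint arm with a two-finger parallel gripper is mounted at the origin on a cart in front of the work surface, level with it; the furniture and walls round the work are solid. World frame = base frame: x ahead of the robot, y to its left, z up, the work surface at z = 0. Lengths are in m, angles in rad, forces in N, time in s.
With the tool pointing down it reaches from about 0.325 to 0.85 m from the base axis. Payload 4.4 kg.
Tool frame: the origin (TCP) lies at the very end of the fingers, on their centre line; the grasp point (between the pads) lies 19 mm behind it; z points along the fingers, y is the line along which they close (so a half turn about z gives the same grasp; the last joint's range is limited). The gripper opens to 94 mm and grips with 3 to 60 N. Pads are 16 mm wide; open, the fingers measure 119 mm over their backs; the gripper's body (75 mm by 177 mm) begins 78 mm behind the grasp point.
Start: joints at [1.188, 0.207, 1.542, -0, 1.393, -0.15], TCP at [0.132, 0.56, 0.205] pointing down, gripper open.
Joint ranges: [-2.73, 2.73], [-0.86, 2.22], [0.23, 2.46], [-1.11, 4.25], [0.08, 2.63], [-2.82, 2.82]. Speed limits (rad/s): [2.79, 2.79, 3.14, 3.14, 3.14, 3.14].

### API

Orientations are given as [roll, pitch, yaw] about the fixed x, y, z axes, in that order (R = Rz(yaw) Ry(pitch) Rx(roll)).
In Python, from bench import env gives the robot as it stands.
- The arm moves only by the shell command python3 -m creep 'ROWS'. ROWS is a JSON object of lists of equal length, an entry for each row: "gripper": the closure in counts, from 0 (fully open) to 255 (shut); "linear": the shift along the world's x, y, z in mm, a list of three; "delta_rot": the turn, a rotation vector about the world's x, y, z in degrees, a list of three. In form: {"gripper": [gripper, ...], "linear": [[tx, ty, tz], ...], "delta_rot": [[wx, wy, wz], ...]}. A call has 1 to 20 rows; each row shifts and turns the commanded pose from where the row before left it; what a row does not reach is not made up. A row lasts 1/8 s, in which the tool goes at most 62.5 mm and 10.7 degrees, less where a joint would pass 70% of its speed; a pose out of reach is approached as far as the arm can. A call with a gripper value outside its range is refused whole. The fingers move at their own pace and stop on an object; the grip force is fixed at half the most. Time passes only in rows, so rows that do not move let the fingers close. It gives the time, the measured TCP pose, the force, the opening and the grip force at its end, in the units of the state.
- env.state(): the state, without advancing time (a new reading comes with each control period).
- env.capture(name): name is "side" or "top" or "wrist"; returns a dict with "pixels" (480x640x3 uint8, red, green, blue), "intrinsics" (3x3 intrinsics, pixels), "pose" (4x4, takes a point from camera to world coordinates). Camera axes: x right, y up, looking along -z (the intrinsics and any distortion apply to the point x, -y, -z); pixel columns grow to the right and rows downward; lengths in m; the calibration is good to about 2 mm. A picture is of the moment at which its call begins. There is no depth.
- env.hand_in(): hands the job in; it is judged then, once.
The state is a dict: "time": time; "joint_positions": joint angles; "qvel": joint speeds; "joint_efforts": joint torques, N m; "tcp_pos": TCP position; "eef_rot": TCP orientation; "ft_force": force on the tool from outside, world axes, zero at the start; "wrist_torque": the same for the moment, N m; "width": opening from 0.0 (shut) to 1.0 (fully open); "grasp_force": force on a finger pad.
Only numpy, scipy, OpenCV 4.12 (cv2) and the standard library are available. Lean on these libraries where they do the work, as an engineer would, in place of code of your own. Each camera call takes 0.05 s, during which the arm holds its last target. There are 200 camera calls.

## Working session

There is one attempt and no reset: what is moved stays moved. The work goes in short steps, Python scripts to look and compute and a shell command to move; the robot and the scene stay as the last step left them, time stands still between calls to the robot, and variables do not carry over. Pictures are saved under pics/ and viewed, at most 14 in all, crops included, and the job is handed in when it is done.

```bash
mkdir -p pics; python3 - <<'E'
from bench import env
import cv2,pickle
d={}
for n in ["top","side"]:
    c=env.capture(n); d[n]=c
    cv2.imwrite(f"pics/{n}0.png",c["pixels"][:,:,::-1])
    print(n,c["intrinsics"],c["pose"])
    print(c.keys())
pickle.dump(d,open("c0.pkl","wb"))
print(env.state())
E
```

```text
top [[509.6925928    0.         319.44688785]
 [  0.         509.6925928  236.62825086]
 [  0.           0.           1.        ]] [[-0.00875752  0.98529065 -0.17066236  0.44432639]
 [-0.9998437  -0.01124927 -0.01363892 -0.14314647]
 [-0.01535813  0.17051625  0.98523517  1.01940589]
 [ 0.          0.          0.          1.        ]]
dict_keys(['pixels', 'intrinsics', 'pose'])
side [[435.16070152   0.         321.38245397]
 [  0.         435.16070152 236.52701702]
 [  0.           0.           1.        ]] [[-0.99548655  0.03682606 -0.08746644  0.52884719]
 [-0.09199349 -0.60089924  0.79401342  0.67560904]
 [-0.02331813  0.79847602  0.60157486  0.65797249]
 [ 0.          0.          0.          1.        ]]
dict_keys(['pixels', 'intrinsics', 'pose'])
{'time': 0.1, 'joint_positions': array([ 1.18848994e+00,  2.07331891e-01,  1.54282033e+00, -4.69641923e-05,
        1.39347854e+00, -1.50521781e-01]), 'qvel': array([ 0.0008264 , -0.0024253 , -0.00413904,  0.00039359,  0.00022578,
       -0.00010373]), 'joint_efforts': array([-2.19467011e-04, -3.71860528e+01, -2.82293934e+01,  7.01109110e-02,
        3.10732587e-02, -2.84806231e-05]), 'tcp_pos': array([0.1318484 , 0.55892692, 0.20440417]), 'eef_rot': array([-3.13957066e+00, -2.59934201e-04,  2.90981611e+00]), 'ft_force': array([-0.12033571,  0.08843853,  0.20077835]), 'wrist_torque': array([-0.0188918 , -0.00511034,  0.05152198]), 'grasp_force': 0.0, 'width': 1.0019906043124926}
```

View pics/top0.png

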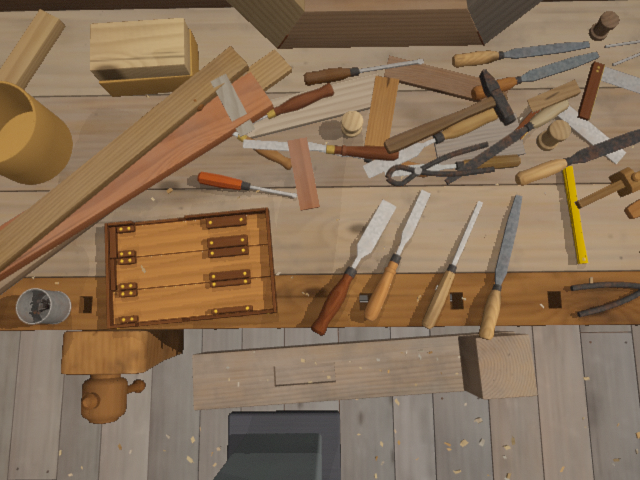

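View pics/side0.png

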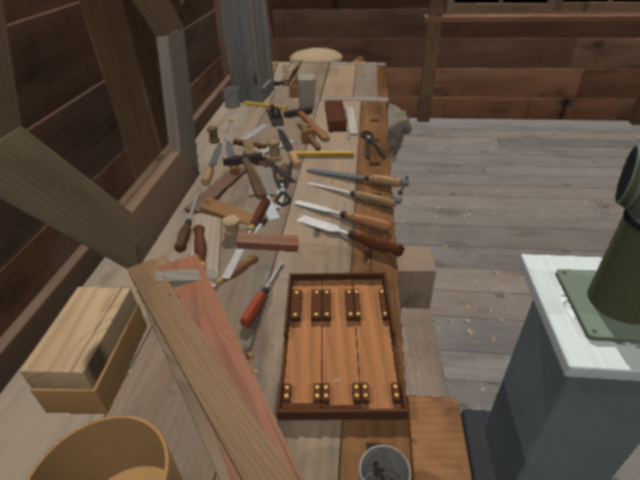

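The top view shows the chisels wide (320,328)→(388,203), mid (373,315)→(425,195), thin (431,323)→(478,204) and the file (487,335)→(518,198). The tray spans cols 105–275 and its blade end is on the right (-y). I'll zoom in next.

```bash
python3 - <<'E'
import cv2
i=cv2.imread("pics/top0.png")
a=cv2.resize(i[200:335,95:290],None,fx=4,fy=4,interpolation=cv2.INTER_CUBIC)
b=cv2.resize(i[185:345,305:530],None,fx=3.5,fy=3.5,interpolation=cv2.INTER_CUBIC)
cv2.imwrite("pics/tray_z.png",a);cv2.imwrite("pics/chis_z.png",b)
E
```

```text
(no output)
```

View pics/tray_z.png

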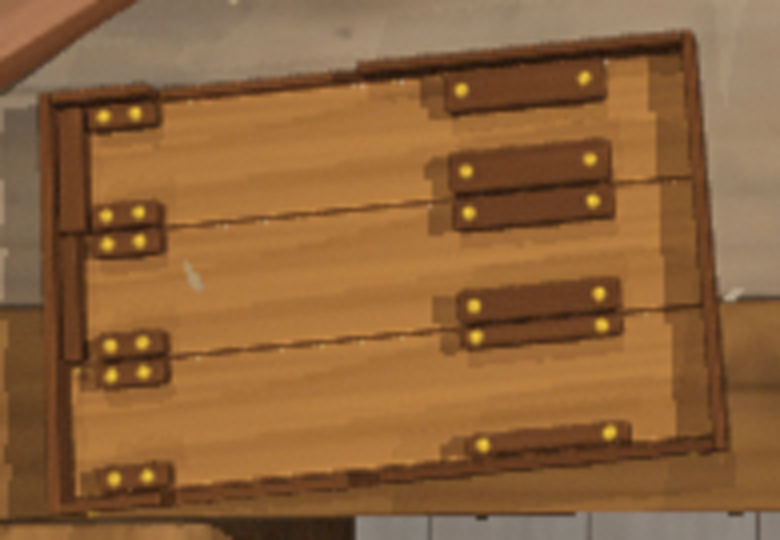

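View pics/chis_z.png

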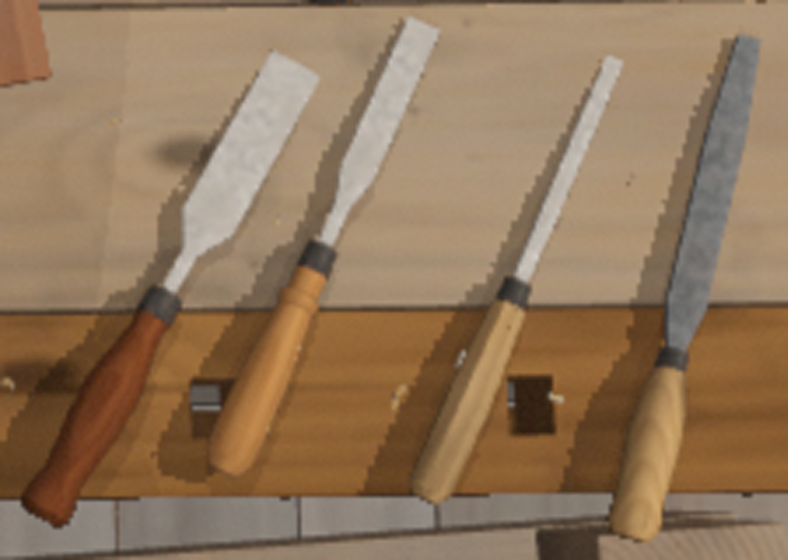

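Zoomed, the slots from far to near are thin, mid, wide. The end stops agree with this: thick, medium, none. The brass screws mark each cradle's centreline, and all the tool ends are clear.

```bash
cat > h.py <<'E'
import numpy as np, pickle
def cast(c,uv,z):
    K,T=c["intrinsics"],c["pose"]
    uv=np.atleast_2d(np.asarray(uv,float))
    d=np.c_[(uv[:,0]-K[0,2])/K[0,0],-(uv[:,1]-K[1,2])/K[1,1],-np.ones(len(uv))]@T[:3,:3].T
    return T[:3,3]+d*((z-T[2,3])/d[:,2])[:,None]
E
python3 - <<'E'
from h import *
c=pickle.load(open("c0.pkl","rb"))["top"]
T=lambda p:(np.array(p)+.5)/4-.5+[95,200]
C=lambda p:(np.array(p)+.5)/3.5-.5+[305,185]
scr={'thin':([(104,116),(135,114),(106,215),(138,212)],[(461,90),(585,78),(466,171),(590,159)]),
'mid':([(107,243),(139,241),(110,345),(143,342)],[(469,212),(593,201),(474,306),(599,294)]),
'wide':([(110,376),(143,372),(114,479),(147,476)],[(476,337),(601,325),(484,445),(609,432)])}
for k,(a,b) in scr.items():
    A=cast(c,T(a),.020);B=cast(c,T(b),.020);a=A.mean(0);b=B.mean(0);d=b-a;L=np.hypot(*d[:2]);d/=L
    print('cradle',k,'len',L,'(.203) slot screws apart',np.linalg.norm(B[0]-B[2]),'bed',np.linalg.norm(A[0]-A[2]),'O',a+d*(.063+(L-.203)/2),'yaw',np.degrees(np.arctan2(d[1],d[0])))
ch={'wide':((47,512),(297,63),.302,.214),'mid':((230,472),(421,25),.287,.209),'thin':((430,496),(612,60),.282,.207),'file':((636,538),(747,37),.3,.212)}
for k,(h,t,L0,xt) in ch.items():
    h=cast(c,C(h),.012)[0];t=cast(c,C(t),.004)[0];d=(t-h)[:2];L=np.hypot(*d);d/=L
    print(k,'L',L,L0,'O',t[:2]-d*xt-d*(L-L0)/2,'h',h[:2],'t',t[:2],'yaw',np.degrees(np.arctan2(d[1],d[0])))
E
```

```text
cradle thin len 0.20322980854274802 (.203) slot screws apart 0.041366560668791436 bed 0.05034626872424187 O [0.61929081 0.19705836 0.02      ] yaw -84.96860674934896
cradle mid len 0.203110497556556 (.203) slot screws apart 0.046927081223959416 bed 0.05079404864161402 O [0.55473218 0.19146621 0.02      ] yaw -85.06225986064976
cradle wide len 0.20333930335874154 (.203) slot screws apart 0.05283888640406198 bed 0.05020156063663372 O [0.48964908 0.1858442  0.02      ] yaw -84.92002611897455
wide L 0.2957440783279501 0.302 O [ 0.50633759 -0.16731597] h [ 0.43282629 -0.1248972 ] t [ 0.68898287 -0.27270912] yaw -29.986552170855145
mid L 0.28318189314615966 0.287 O [ 0.52291336 -0.25888978] h [ 0.45384702 -0.22695746] t [ 0.71088596 -0.34579754] yaw -24.813117342812518
thin L 0.2754535436402674 0.282 O [ 0.5045042  -0.36815078] h [ 0.43972727 -0.33735013] t [ 0.6884912  -0.45563437] yaw -25.43052249545957
file L 0.29775892225307865 0.3 O [ 0.49919261 -0.47439942] h [ 0.41594391 -0.44954595] t [ 0.70125925 -0.53472536] yaw -16.622721585134283
```

```bash
python3 -m creep '{"gripper":[92,92,92,92,92,92,92,92,92,92,92,92,92,92,92,92,92,92],"linear":[[50,-30,0],[50,-30,0],[50,-30,0],[50,-30,0],[14.5,-50.5,0],[14.5,-50.5,0],[14.5,-50.5,0],[14.5,-50.5,0],[14.5,-50.5,0],[14.5,-50.5,0],[14.5,-50.5,0],[14.5,-50.5,0],[14.5,-50.5,0],[14.5,-50.5,0],[14.5,-50.5,0],[14.5,-50.5,0],[0,0,0],[0,0,0]],"delta_rot":[[0,0,-1.05],[0,0,-1.05],[0,0,-1.05],[0,0,-1.05],[0,0,-1.05],[0,0,-1.05],[0,0,-1.05],[0,0,-1.05],[0,0,-1.05],[0,0,-1.05],[0,0,-1.05],[0,0,-1.05],[0,0,-1.05],[0,0,-1.05],[0,0,-1.05],[0,0,-1.05],[0,0,0],[0,0,0]]}'
python3 - <<'E'
from bench import env
import cv2,pickle
c=env.capture("wrist");pickle.dump(c,open("w1.pkl","wb"))
cv2.imwrite("pics/w1.png",c["pixels"][:,:,::-1]);print(c["pose"],c["intrinsics"]);s=env.state();print(s["tcp_pos"],s["eef_rot"],s["width"])
E
```

```text
time: 2.35
tcp_pos: [0.5054, -0.1658, 0.2047]
eef_rot: [3.141, -0.002, 2.616]
ft_force: [0.5, -0.0, -0.5]
width: 0.639
grasp_force: 0.0
[[ 0.50107601 -0.83373466 -0.23196843  0.43959683]
 [ 0.86540237  0.48312678  0.13291821 -0.12701576]
 [ 0.00125164 -0.26734816  0.96359919  0.38401103]
 [ 0.          0.          0.          1.        ]] [[427.34712249   0.         313.57148798]
 [  0.         427.34712249 235.81152652]
 [  0.           0.           1.        ]]
[ 0.50549525 -0.16524051  0.20490248] [ 3.14119922e+00 -1.64069435e-03  2.61727117e+00] 0.6413339130957564
```

View pics/w1.png

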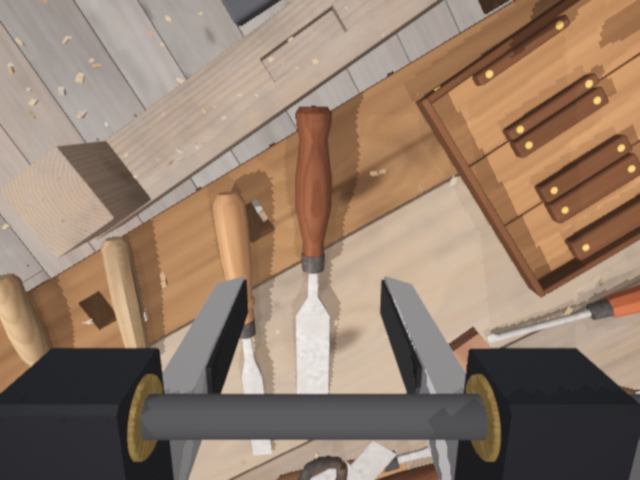

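Wrist view: the wide chisel's handle end is at about (313,107), its ferrule end at (313,272) and its blade centre at (312,370). The chisel lies centred between the fingers.

```bash
python3 - <<'E'
from h import *
c=pickle.load(open("w1.pkl","rb"))
def f(h,fe,zh,b,xh):
    H=cast(c,h,zh)[0][:2];F=cast(c,fe,.016)[0][:2]; 
    d=F-H;L=np.hypot(*d);
    if b: B=cast(c,b,.006)[0][:2]; d=B-H
    d/=np.hypot(*d)
    print('L',L,xh+.045,'O',(H+d*xh+F-d*.045)/2,'yaw',np.degrees(np.arctan2(d[1],d[0])))
f((313,107),(313,272),.014,(312,370),.088)
f((228,195),(249,337),.013,(256,395),.078)
E
```

```text
L 0.14465980388619834 0.133 O [ 0.51364816 -0.17004205] yaw -30.319429160502782
L 0.13740930503801824 0.123 O [ 0.53649455 -0.26017092] yaw -25.630922320644547
```

```bash
python3 -m creep '{"gripper":[92,92,92,92,92,92,92,255,255,255,255,255,255],"linear":[[2,-1.5,-45],[0,0,-45],[0,0,-40],[0,0,-36],[0,0,-24],[0,0,-10],[0,0,0],[0,0,0],[0,0,0],[0,0,0],[0,0,0],[0,0,0],[0,0,0]],"delta_rot":[[0,0,0],[0,0,0],[0,0,0],[0,0,0],[0,0,0],[0,0,0],[0,0,0],[0,0,0],[0,0,0],[0,0,0],[0,0,0],[0,0,0],[0,0,0]]}'
```

```text
time: 4.03
tcp_pos: [0.5085, -0.1683, 0.0061]
eef_rot: [-3.141, 0.001, 2.617]
ft_force: [-1.0, -0.6, 5.8]
width: 0.297
grasp_force: 29.9
```

```bash
python3 -m creep '{"gripper":[255,255,255,255,255,255,255,255,255,255,255,255,255,255,255,255,255],"linear":[[0,0,10],[0,0,25],[0,0,40],[0,0,40],[-1.9,35.4,0],[-1.9,35.4,0],[-1.9,35.4,0],[-1.9,35.4,0],[-1.9,35.4,0],[-1.9,35.4,0],[-1.9,35.4,0],[-1.9,35.4,0],[-1.9,35.4,0],[-1.9,35.4,0],[0,0,0],[0,0,0],[0,0,0]],"delta_rot":[[0,0,0],[0,0,0],[0,0,0],[0,0,0],[0,0,-5.5],[0,0,-5.5],[0,0,-5.5],[0,0,-5.5],[0,0,-5.5],[0,0,-5.5],[0,0,-5.5],[0,0,-5.5],[0,0,-5.5],[0,0,-5.5],[0,0,0],[0,0,0],[0,0,0]]}'
python3 - <<'E'
from bench import env
import cv2,pickle,numpy as np
c=env.capture("wrist");s=env.capture("top");pickle.dump((c,s),open("w2.pkl","wb"))
a=s["pixels"][185:345,80:320,::-1]
cv2.imwrite("pics/w2.png",np.vstack([cv2.resize(c["pixels"][:,:,::-1],(400,300)),cv2.resize(a,(400,267))]))
s=env.state();print(s["tcp_pos"],s["eef_rot"],s["width"],s["wrist_torque"])
E
```

```text
time: 6.15
tcp_pos: [0.4889, 0.1852, 0.1202]
eef_rot: [-3.141, 0.0, 1.656]
ft_force: [-0.1, 0.6, -3.0]
width: 0.298
grasp_force: 29.9
[0.48914028 0.18522916 0.12036041] [-3.14129615e+00  1.56665433e-04  1.65545730e+00] 0.29691491570843115 [-0.10573861  0.02979134 -0.02651613]
```

View pics/w2.png

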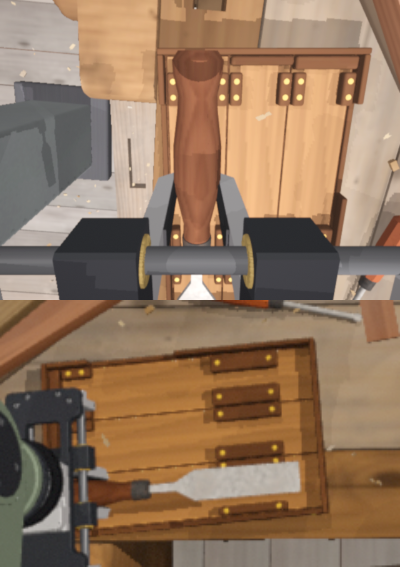

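The wide chisel hangs over the near cradle, in line with it. In the top image the blade tip is at about (260,291).

```bash
cat > blade.py <<'E'
# held blade from the top view: mask of light grey in an image box, ray onto plane z
import cv2,sys
from h import *
def blade(s,box,z,v0=150,s1=45):
    x0,y0,x1,y1=box
    hsv=cv2.cvtColor(s["pixels"][y0:y1,x0:x1],cv2.COLOR_RGB2HSV)
    m=((hsv[...,1]<s1)&(hsv[...,2]>v0)).astype(np.uint8)
    n,l,st,_=cv2.connectedComponentsWithStats(m); k=1+st[1:,4].argmax()
    p=np.argwhere(l==k)[:,::-1]+[x0,y0]
    P=cast(s,p,z)[:,:2]; c=P.mean(0); w,V=np.linalg.eigh(np.cov((P-c).T)); d=V[:,1]*(-1 if V[1,1]>0 else 1)
    t=(P-c)@d; q=(P-c)@V[:,0]
    print('n',len(p),'centre',c,'yaw',np.degrees(np.arctan2(d[1],d[0])),'len',np.ptp(t),'wid',np.ptp(q),'tip',c+d*t.max())
    return c,d,c+d*t.max()
E
python3 - <<'E'
from blade import *
w,s=pickle.load(open("w2.pkl","rb"))
for z in(.114,.122): c,d,t=blade(s,(160,270,275,310),z)
print('tip->origin',t-d*.214)
O=np.array([.4896,.1858]);y=np.radians(-85);e=np.array([np.cos(y),np.sin(y)])
for p in(c,t): r=p-O;print('along',r@e,'side',r@[-e[1],e[0]])
print(cast(w,(317,92),.128))
E
```

```text
n 1316 centre [0.50113327 0.04408277] yaw -85.65668882778365 len 0.1585947330830647 wid 0.03156485051453409 tip [ 0.50619272 -0.02253224]
n 1316 centre [0.50063134 0.04242845] yaw -85.65668882778365 len 0.1571934191825289 wid 0.03128594929925106 tip [ 0.50564608 -0.02359797]
tip->origin [0.48943933 0.18978746]
along 0.14378742458356045 side -0.0015062938657993252
along 0.2099996537465719 side -0.002265210762502793
[[0.48448605 0.27204741 0.128     ]]
```

```bash
python3 -m creep '{"gripper":[255,255,255,255,255,255,255,255],"linear":[[0.8,-2,-30],[0,0,-30],[0,0,-20],[0,0,-12],[0,0,-7],[0,0,-4],[0,0,-2],[0,0,0]],"delta_rot":[[0,0,0.6],[0,0,0],[0,0,0],[0,0,0],[0,0,0],[0,0,0],[0,0,0],[0,0,0]]}'
```

```text
time: 7.25
tcp_pos: [0.4903, 0.1842, 0.0159]
eef_rot: [3.141, -0.0, 1.667]
ft_force: [0.9, 0.1, -3.1]
width: 0.303
grasp_force: 29.9
```

```bash
python3 -m creep '{"gripper":[255,255,255],"linear":[[0,0,-1],[0,0,-0.7],[0,0,0]],"delta_rot":[[0,0,0],[0,0,0],[0,0,0]]}'
```

```text
time: 7.62
tcp_pos: [0.4902, 0.1842, 0.0141]
eef_rot: [3.141, -0.0, 1.667]
ft_force: [0.1, -0.1, -0.5]
width: 0.3
grasp_force: 29.9
```

```bash
python3 -m creep '{"gripper":[190,160,136,136,136,136,92,92,92,92,92,92,92,92,92,92,92,92,92,92],"linear":[[0,0,0],[0,0,0],[0,0,0],[0,0,15],[0,0,40],[0,0,50],[0,0,50],[3.3,-36.8,31],[3.3,-36.8,0],[3.3,-36.8,0],[3.3,-36.8,0],[3.3,-36.8,0],[3.3,-36.8,0],[3.3,-36.8,0],[3.3,-36.8,0],[3.3,-36.8,0],[3.3,-36.8,0],[3.3,-36.8,0],[3.3,-36.8,0],[0,0,0]],"delta_rot":[[0,0,0],[0,0,0],[0,0,0],[0,0,0],[0,0,0],[0,0,0],[0,0,0],[0,0,4.93],[0,0,4.93],[0,0,4.93],[0,0,4.93],[0,0,4.93],[0,0,4.93],[0,0,4.93],[0,0,4.93],[0,0,4.93],[0,0,4.93],[0,0,4.93],[0,0,4.93],[0,0,0]]}'
python3 - <<'E'
from bench import env
import cv2,pickle,numpy as np
c=env.capture("wrist");s=env.capture("top");pickle.dump((c,s),open("w3.pkl","wb"))
a=s["pixels"][190:340,80:320,::-1]
cv2.imwrite("pics/w3.png",np.hstack([cv2.resize(c["pixels"][:,:,::-1],(440,330)),cv2.resize(a,(360,330))]))
s=env.state();print(s["tcp_pos"],s["eef_rot"],s["width"],s["wrist_torque"])
E
```

```text
time: 10.12
tcp_pos: [0.5296, -0.2599, 0.2008]
eef_rot: [-3.141, 0.002, 2.696]
ft_force: [0.4, 0.7, -0.0]
width: 0.634
grasp_force: 0.0
[ 0.52942661 -0.25726181  0.20033233] [3.14101005e+00 2.20917538e-04 2.69825463e+00] 0.6416878523134442 [-0.01009679 -0.00545973 -0.00636979]
```

View pics/w3.png

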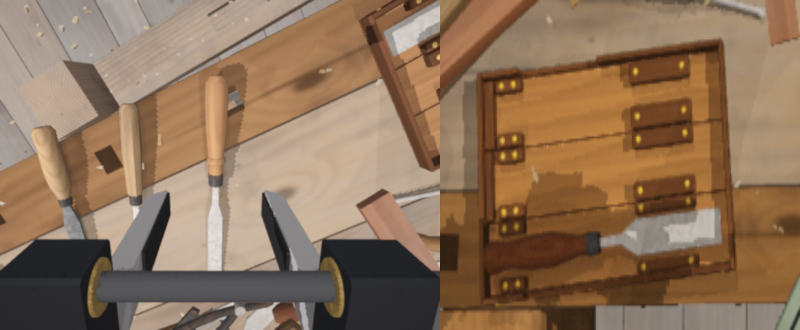

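The wide chisel lies in its slot and bed. The mid chisel is centred between the fingers, with its handle end at about (314,112) and ferrule end at (313,270) in full wrist pixels.

```bash
python3 - <<'E'
from h import *
c,_=pickle.load(open("w3.pkl","rb"))
def f(h,fe,b,xh):
    H=cast(c,h,.013)[0][:2];F=cast(c,fe,.016)[0][:2];B=cast(c,b,.006)[0][:2]
    L=np.hypot(*(F-H)); d=B-H; d/=np.hypot(*d)
    print('L',L,xh+.057,'O',(H+d*xh+F-d*.057)/2,'yaw',np.degrees(np.arctan2(d[1],d[0])))
s=1.4545
f((216*s,76*s),(215*s,187*s),(215*s,255*s),.078)
f((127*s,103*s),(137*s,206*s),(138*s,214*s),.074)
E
```

```text
L 0.14039328379346366 0.135 O [ 0.5295127  -0.25935346] yaw -25.802891047401953
L 0.13576401913248423 0.131 O [ 0.50830921 -0.36763958] yaw -25.182325754393887
```

```bash
python3 -m creep '{"gripper":[92,92,92,92,92,92,92,255,255,255,255,255,255],"linear":[[0,-1.5,-45],[0,0,-45],[0,0,-40],[0,0,-36],[0,0,-21],[0,0,-9],[0,0,0],[0,0,0],[0,0,0],[0,0,0],[0,0,0],[0,0,0],[0,0,0]],"delta_rot":[[0,0,-0.4],[0,0,0],[0,0,0],[0,0,0],[0,0,0],[0,0,0],[0,0,0],[0,0,0],[0,0,0],[0,0,0],[0,0,0],[0,0,0],[0,0,0]]}'
```

```text
time: 11.85
tcp_pos: [0.5296, -0.2593, 0.0042]
eef_rot: [-3.141, 0.0, 2.693]
ft_force: [-1.1, -0.3, 3.4]
width: 0.254
grasp_force: 29.9
```

```bash
python3 -m creep '{"gripper":[255,255,255,255,255,255,255,255,255,255,255,255,255,255,255,255,255,255,255],"linear":[[0,0,10],[0,0,25],[0,0,40],[0,0,40],[2.1,37.5,0],[2.1,37.5,0],[2.1,37.5,0],[2.1,37.5,0],[2.1,37.5,0],[2.1,37.5,0],[2.1,37.5,0],[2.1,37.5,0],[2.1,37.5,0],[2.1,37.5,0],[2.1,37.5,0],[2.1,37.5,0],[0,0,0],[0,0,0],[0,0,0]],"delta_rot":[[0,0,0],[0,0,0],[0,0,0],[0,0,0],[0,0,-4.94],[0,0,-4.94],[0,0,-4.94],[0,0,-4.94],[0,0,-4.94],[0,0,-4.94],[0,0,-4.94],[0,0,-4.94],[0,0,-4.94],[0,0,-4.94],[0,0,-4.94],[0,0,-4.94],[0,0,0],[0,0,0],[0,0,0]]}'
python3 - <<'E'
from bench import env
import cv2
from blade import *
w=env.capture("wrist");s=env.capture("top");pickle.dump((w,s),open("w4.pkl","wb"))
a=s["pixels"][190:340,80:320,::-1]
cv2.imwrite("pics/w4.png",np.hstack([cv2.resize(w["pixels"][:,:,::-1],(440,330)),cv2.resize(a,(360,330))]))
st=env.state();print(st["tcp_pos"],st["eef_rot"],st["width"],st["ft_force"],st["wrist_torque"])
c,d,t=blade(s,(160,235,275,275),.118)
O=np.array([.5547,.1915]);y=np.radians(-85);e=np.array([np.cos(y),np.sin(y)])
for p in(c,t): r=p-O;print('along',r@e,'side',r@[-e[1],e[0]])
E
```

```text
time: 14.22
tcp_pos: [0.5545, 0.1899, 0.1186]
eef_rot: [-3.141, 0.0, 1.657]
ft_force: [-0.5, -0.0, -1.6]
width: 0.257
grasp_force: 30.0
[0.55470439 0.18998443 0.11869392] [-3.14130634e+00  1.41671061e-04  1.65676611e+00] 0.25403801842829343 [ 0.66935286  0.86786614 -1.86531918] [-0.07339484  0.12120742 -0.02043979]
n 751 centre [0.56589196 0.05330985] yaw -85.69593199068164 len 0.14860099331758997 wid 0.01935646918122325 tip [ 0.57073899 -0.01109234]
along 0.1386397345731273 side -0.0008946899876571399
along 0.2032193010982094 side -0.0016791316513973323
```

View pics/w4.png

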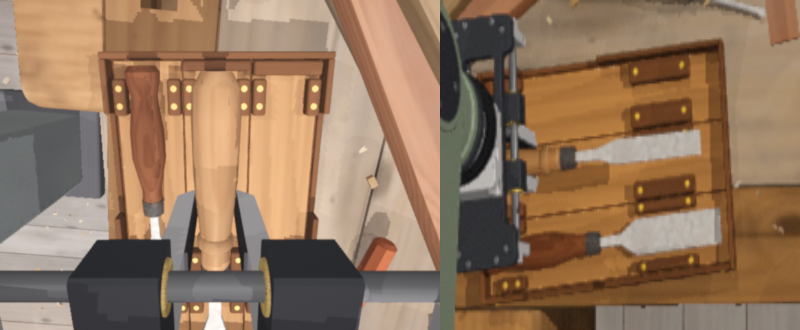

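The mid chisel is above the middle cradle, about 5 mm too far toward the handle end and 0.6° off. I'll correct both on the way down.

```bash
python3 -m creep '{"gripper":[255,255,255,255,255,255,255,255],"linear":[[0.8,-4.5,-30],[0,0,-30],[0,0,-20],[0,0,-12],[0,0,-7],[0,0,-4],[0,0,-2],[0,0,0]],"delta_rot":[[0,0,0.6],[0,0,0],[0,0,0],[0,0,0],[0,0,0],[0,0,0],[0,0,0],[0,0,0]]}'
python3 -m creep '{"gripper":[255,255],"linear":[[0,0,-1],[0,0,0]],"delta_rot":[[0,0,0],[0,0,0]]}'
```

```text
time: 15.32
tcp_pos: [0.5558, 0.1867, 0.0142]
eef_rot: [3.141, -0.0, 1.669]
ft_force: [-0.1, -0.8, -1.8]
width: 0.254
grasp_force: 30.0
time: 15.58
tcp_pos: [0.5556, 0.1866, 0.0129]
eef_rot: [3.141, -0.0, 1.669]
ft_force: [0.1, -0.3, -2.6]
width: 0.248
grasp_force: 30.0
```

```bash
python3 -m creep '{"gripper":[255,255,255],"linear":[[0,0,-0.5],[0,0,-0.5],[0,0,0]],"delta_rot":[[0,0,0],[0,0,0],[0,0,0]]}'
```

```text
time: 15.95
tcp_pos: [0.5556, 0.1865, 0.0122]
eef_rot: [3.141, 0.0, 1.669]
ft_force: [-1.2, -1.3, 1.6]
width: 0.257
grasp_force: 30.0
```

```bash
python3 -m creep '{"gripper":[195,165,140,140,140,140,92,92,92,92,92,92,92,92,92,92,92,92,92,92],"linear":[[0,0,0],[0,0,0],[0,0,0],[0,0,15],[0,0,40],[0,0,50],[0,0,50],[-3.7,-42.6,33],[-3.7,-42.6,0],[-3.7,-42.6,0],[-3.7,-42.6,0],[-3.7,-42.6,0],[-3.7,-42.6,0],[-3.7,-42.6,0],[-3.7,-42.6,0],[-3.7,-42.6,0],[-3.7,-42.6,0],[-3.7,-42.6,0],[-3.7,-42.6,0],[-3.7,-42.6,0]],"delta_rot":[[0,0,0],[0,0,0],[0,0,0],[0,0,0],[0,0,0],[0,0,0],[0,0,0],[0,0,4.55],[0,0,4.55],[0,0,4.55],[0,0,4.55],[0,0,4.55],[0,0,4.55],[0,0,4.55],[0,0,4.55],[0,0,4.55],[0,0,4.55],[0,0,4.55],[0,0,4.55],[0,0,4.55]]}'
python3 -m creep '{"gripper":[92,92],"linear":[[0,0,0],[0,0,0]],"delta_rot":[[0,0,0],[0,0,0]]}'
python3 - <<'E'
from bench import env
import cv2,pickle,numpy as np
c=env.capture("wrist");s=env.capture("top");pickle.dump((c,s),open("w5.pkl","wb"))
a=s["pixels"][190:340,80:320,::-1]
cv2.imwrite("pics/w5.png",np.hstack([cv2.resize(c["pixels"][:,:,::-1],(440,330)),cv2.resize(a,(360,330))]))
E
```

```text
time: 18.45
tcp_pos: [0.5074, -0.3689, 0.2011]
eef_rot: [-3.141, 0.002, 2.703]
ft_force: [0.6, 0.8, 0.2]
width: 0.641
grasp_force: 0.0
time: 18.7
tcp_pos: [0.5074, -0.3668, 0.2002]
eef_rot: [3.141, 0.0, 2.7]
ft_force: [0.5, 0.6, -0.5]
width: 0.639
grasp_force: 0.0
```

View pics/w5.png

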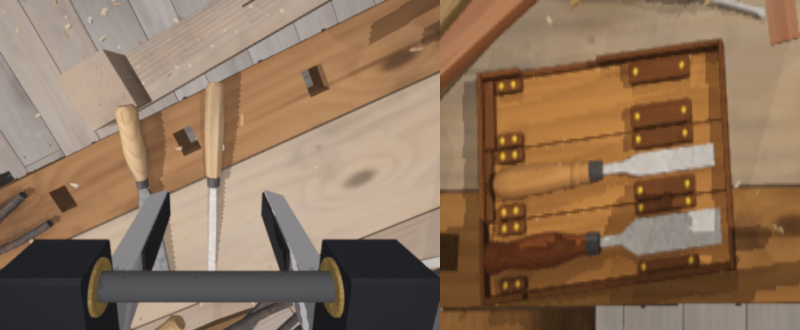

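Both placed chisels lie in their cradles. The thin chisel's handle end is at about (314,120), ferrule end (310,273) and blade (308,378) in full wrist pixels.

```bash
python3 - <<'E'
from h import *
c,_=pickle.load(open("w5.pkl","rb"))
def f(h,fe,b,xh):
    H=cast(c,h,.012)[0][:2];F=cast(c,fe,.015)[0][:2];B=cast(c,b,.006)[0][:2]
    L=np.hypot(*(F-H)); d=B-H; d/=np.hypot(*d)
    print('L',L,xh+.057,'O',(H+d*xh+F-d*.057)/2,'yaw',np.degrees(np.arctan2(d[1],d[0])))
s=1.4545
f((215.5*s,82*s),(213*s,188*s),(212*s,260*s),.074)
E
```

```text
L 0.135046513817125 0.131 O [ 0.50852881 -0.36845508] yaw -26.433723230496195
```

```bash
python3 -m creep '{"gripper":[92,92,92,92,92,92,92,255,255,255,255,255,255],"linear":[[-3,0,-45],[0,0,-45],[0,0,-40],[0,0,-36],[0,0,-21],[0,0,-9],[0,0,0],[0,0,0],[0,0,0],[0,0,0],[0,0,0],[0,0,0],[0,0,0]],"delta_rot":[[0,0,-1.1],[0,0,0],[0,0,0],[0,0,0],[0,0,0],[0,0,0],[0,0,0],[0,0,0],[0,0,0],[0,0,0],[0,0,0],[0,0,0],[0,0,0]]}'
```

```text
time: 20.42
tcp_pos: [0.5045, -0.3675, 0.0041]
eef_rot: [-3.141, 0.0, 2.682]
ft_force: [-0.8, -0.1, 2.6]
width: 0.24
grasp_force: 30.0
```

```bash
python3 -m creep '{"gripper":[255,255,255,255,255,255,255,255,255,255,255,255,255,255,255,255,255,255,255,255],"linear":[[0,0,10],[0,0,25],[0,0,40],[0,0,40],[8.2,40.2,0],[8.2,40.2,0],[8.2,40.2,0],[8.2,40.2,0],[8.2,40.2,0],[8.2,40.2,0],[8.2,40.2,0],[8.2,40.2,0],[8.2,40.2,0],[8.2,40.2,0],[8.2,40.2,0],[8.2,40.2,0],[8.2,40.2,0],[8.2,40.2,0],[0,0,0],[0,0,0]],"delta_rot":[[0,0,0],[0,0,0],[0,0,0],[0,0,0],[0,0,-4.15],[0,0,-4.15],[0,0,-4.15],[0,0,-4.15],[0,0,-4.15],[0,0,-4.15],[0,0,-4.15],[0,0,-4.15],[0,0,-4.15],[0,0,-4.15],[0,0,-4.15],[0,0,-4.15],[0,0,-4.15],[0,0,-4.15],[0,0,0],[0,0,0]]}'
python3 - <<'E'
from bench import env
import cv2
from blade import *
w=env.capture("wrist");s=env.capture("top");pickle.dump((w,s),open("w6.pkl","wb"))
a=s["pixels"][190:340,80:320,::-1]
cv2.imwrite("pics/w6.png",np.hstack([cv2.resize(w["pixels"][:,:,::-1],(440,330)),cv2.resize(a,(360,330))]))
st=env.state();print(st["tcp_pos"],st["eef_rot"],st["width"],st["ft_force"],st["wrist_torque"])
c,d,t=blade(s,(160,190,272,240),.118)
O=np.array([.6193,.197]);y=np.radians(-85);e=np.array([np.cos(y),np.sin(y)])
for p in(c,t): r=p-O;print('along',r@e,'side',r@[-e[1],e[0]])
E
```

```text
time: 22.92
tcp_pos: [0.6187, 0.1952, 0.1184]
eef_rot: [-3.141, 0.001, 1.669]
ft_force: [-0.1, -0.6, -1.7]
width: 0.243
grasp_force: 30.0
[0.61886826 0.19440135 0.11855705] [-3.14077524e+00  4.04302829e-04  1.66678762e+00] 0.23789495016245926 [ 0.16875859 -0.46700976 -1.00624326] [-0.09819958  0.07384182 -0.00421157]
n 405 centre [0.63156547 0.06205011] yaw -85.31711827615759 len 0.14571438253943397 wid 0.009954901606030325 tip [ 0.63738651 -0.00901255]
along 0.13550537498319876 side 0.00045713844498761474
along 0.20680495070953422 side 6.250851554108673e-05
```

View pics/w6.png

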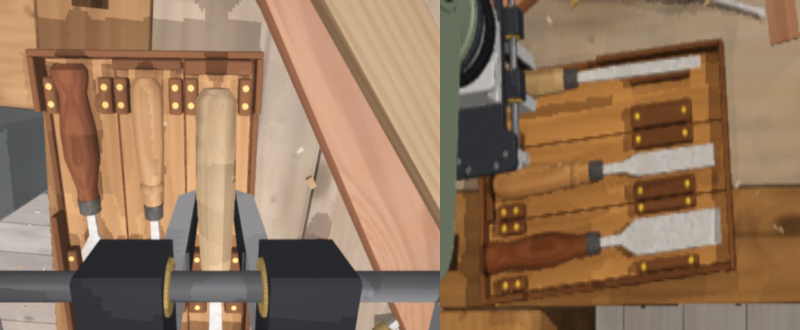

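The thin chisel is lined up within 1 mm. Before lowering, I'll check that the gripper body clears the planks behind the tray.

```bash
python3 - <<'E'
from bench import env
import cv2
from h import *
s=env.capture("side");pickle.dump(s,open("s7.pkl","wb"))
cv2.imwrite("pics/s7.png",cv2.resize(s["pixels"][200:480,60:460,::-1],(800,560),interpolation=cv2.INTER_CUBIC))
t=pickle.load(open("c0.pkl","rb"))["top"]
def proj(c,P):
    q=np.linalg.inv(c["pose"])@np.r_[P,1]; K=c["intrinsics"]
    return K[0,0]*q[0]/-q[2]+K[0,2], K[1,1]*-q[1]/-q[2]+K[1,2]
for P in [(.71,.235,.109),(.71,.16,.109)]: print(proj(t,P),proj(s,P))
# red plank near edge (top image) for several heights
for z in(0,.02,.05,.1): print(z,cast(t,[(100,218),(180,165)],z).round(3).tolist())
E
```

```text
(np.float64(122.3227506335584), np.float64(181.60997627643837)) (np.float64(241.97091517068685), np.float64(340.89207169744304))
(np.float64(162.49367380079616), np.float64(181.09615087372643)) (np.float64(252.20453719350672), np.float64(306.7069601656513))
0 [[0.665, 0.322, 0.0], [0.776, 0.161, 0.0]]
0.02 [[0.661, 0.313, 0.02], [0.77, 0.155, 0.02]]
0.05 [[0.654, 0.299, 0.05], [0.76, 0.146, 0.05]]
0.1 [[0.643, 0.276, 0.1], [0.744, 0.131, 0.1]]
```

View pics/s7.png

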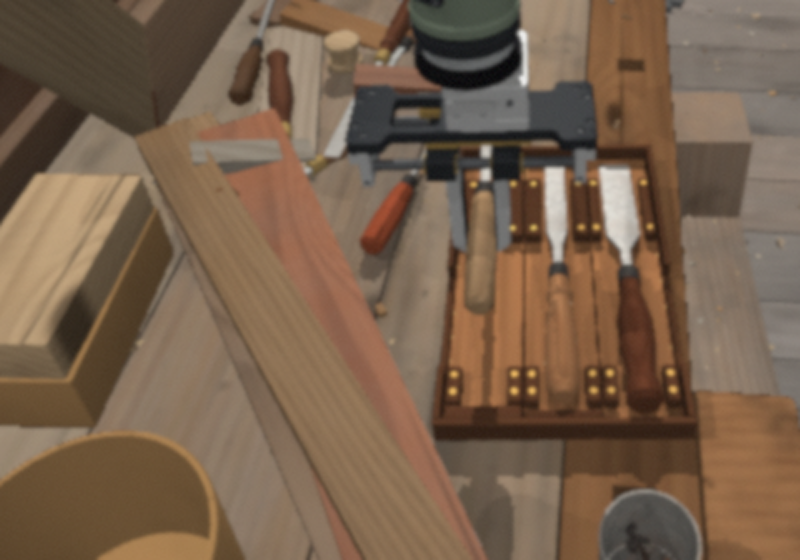

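The planks are thin and lie low. The gripper body will end at z≈0.11, so it stays clear of them and of the screwdriver. Lowering now.

```bash
python3 -m creep '{"gripper":[255,255,255,255,255,255,255,255],"linear":[[0.3,-0.5,-30],[0,0,-30],[0,0,-20],[0,0,-12],[0,0,-7],[0,0,-4],[0,0,-2],[0,0,0]],"delta_rot":[[0,0,0.3],[0,0,0],[0,0,0],[0,0,0],[0,0,0],[0,0,0],[0,0,0],[0,0,0]]}'
python3 -m creep '{"gripper":[255,255,255],"linear":[[0,0,-1],[0,0,-0.5],[0,0,0]],"delta_rot":[[0,0,0],[0,0,0],[0,0,0]]}'
```

```text
time: 24.08
tcp_pos: [0.6199, 0.1952, 0.0142]
eef_rot: [3.141, -0.0, 1.673]
ft_force: [0.3, -0.6, -2.2]
width: 0.24
grasp_force: 30.0
time: 24.45
tcp_pos: [0.6195, 0.1951, 0.0123]
eef_rot: [3.142, 0.0, 1.673]
ft_force: [-0.3, 0.4, -1.1]
width: 0.242
grasp_force: 30.0
```

```bash
python3 -m creep '{"gripper":[255,255,195,165,140,140,140,140,140,140,140,140,140,140,140,140,140],"linear":[[0,0,-0.4],[0,0,0],[0,0,0],[0,0,0],[0,0,0],[0,0,0],[0,0,15],[0,0,40],[0,0,50],[0,0,50],[0,-40,33],[0,-50,0],[0,-50,0],[0,-50,0],[0,-50,0],[0,-50,0],[0,0,0]],"delta_rot":[[0,0,0],[0,0,0],[0,0,0],[0,0,0],[0,0,0],[0,0,0],[0,0,0],[0,0,0],[0,0,0],[0,0,0],[0,0,0],[0,0,0],[0,0,0],[0,0,0],[0,0,0],[0,0,0],[0,0,0]]}'
python3 - <<'E'
from bench import env
import cv2,numpy as np
s=env.capture("top");w=env.capture("side")
a=cv2.resize(s["pixels"][150:340,80:530,::-1],(680,287),interpolation=cv2.INTER_CUBIC);b=cv2.resize(w["pixels"][265:425,250:420,::-1],(313,295),interpolation=cv2.INTER_CUBIC)
b=cv2.copyMakeBorder(b,0,0,0,367,cv2.BORDER_CONSTANT)
cv2.imwrite("pics/f.png",np.vstack([a,b]))
E
```

```text
time: 26.58
tcp_pos: [0.6196, -0.0987, 0.2011]
eef_rot: [3.14, 0.001, 1.668]
ft_force: [-0.0, -0.0, 0.2]
width: 0.449
grasp_force: 0.0
```

View pics/f.png

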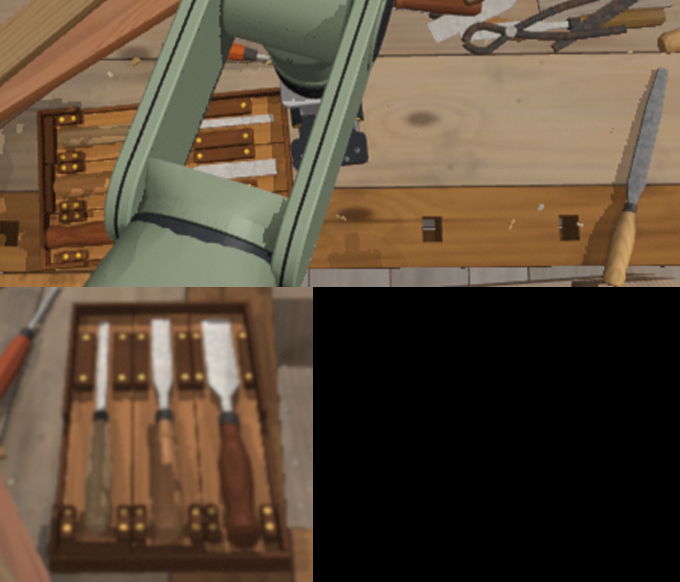

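The side view shows all three chisels flat, with blades in their slots and handles in their beds. The file and screwdriver haven't moved.

```bash
python3 -c "
from bench import env
print(env.hand_in())"
```

```text
the job is handed in; nothing more can be done
None
```

All three chisels were laid flat in their matching cradles, the file and screwdriver were not touched, and the job was handed in at about 27 s of the 93 s limit.

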